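Interlock U-channels in a packing cradle

TASK

Finish packing the blue U-channels in the plywood cradle. Lay the loose channel that is open side up into the empty bed of the cradle, beside the one already there; then set the channel that is open side down, still open side down, over those two so that each of its flanges drops fully into one of the two troughs and the three interlock, ends roughly flush. Leave the channel already in the cradle lying in its bed, and leave the tape measure, the masking tape and the sanding block alone.

Things in the scene. Friction and masses are not known exactly. Their poses are not given: they have to be found in the camera images.
- cradle: fixed plywood board 180 x 180 x 12; on it three dark strips 5 high along its x: middle rib 26 wide, an outer lip 10 wide at each edge. Between them two flat beds 67 wide, open at the ends, centred at y = +46.5 (holds a channel; robot's left) and y = -46.5 (empty). Origin: centre of the underside, on the table; x along the beds, z up. Beds' surface at z = 12, strips' tops at 17.
- channel_bedded_mid (a point): blue metal U-channel, 160 x 60 x 45 high, walls 4, about 250 g, open side up, already lying loose in the cradle's +y bed. Point: its centre, 22.5 above its underside. x along it (either way round will do), z up.
- channel_up_mid (a point): blue metal U-channel, 160 x 60 x 45 high, walls 4, about 250 g, open side up (web below). Loose on the table left or right of the cradle (varies). Can be gripped across its 60 mm width from above. Bedded in the empty bed, its point is 34.5 above the cradle's origin. Point: its centre, 22.5 above its underside. x along it (either way round will do), z up.
- channel_down_mid (a point): blue metal U-channel, 160 x 60 x 45 high, walls 4, about 250 g, open side down (web on top). Loose on the table left or right of the cradle (varies). Gripped like the other. Goes midway between the two, over the rib: their neighbouring flanges (about 41 over all) fit in its 52 mm trough, its edges rest on their webs, its point is 38.5 above the cradle's origin, 4 higher than theirs. Point: its centre, 22.5 above its underside. x along it (either way round will do), z up.
- tape_measure: yellow tape measure, 35 x 107 x 64, beyond the cradle. Bystander, to be left where it is. Point: centre of its underside.
- masking_tape: roll of cream masking tape lying flat, 96 across, 25 high, far left. Bystander, to be left where it is. Point: centre of its underside.
- sanding_block: brown sanding block, 60 x 100 x 34, near right. Bystander, to be left where it is. Point: centre of its underside.

How it is judged:
By the outcome, as a careful person would: the job done as asked, in the order asked, and still so for the second after the job is handed in, with the robot touching nothing.
It also fails if it takes over 64 s, if anything falls off the work surface, if the arm or the gripper's body presses on something with over 40 N, if the wrist force passes 120 N, or if a joint passes its speed limit or range.

ROBOT

A 6-joint arm with a two-finger parallel gripper is mounted at the origin on a cart in front of the work surface, level with it; the furniture and walls round the work are solid. World frame = base frame: x ahead of the robot, y to its left, z up, the work surface at z = 0. Lengths are in m, angles in rad, forces in N, time in s.
With the tool pointing down it reaches from about 0.3 to 0.875 m from the base axis. Payload 4.2 kg.
Tool frame: the origin (TCP) lies midway between the tips of the shut fingers; the grasp point (between the pads) lies bot.grip_depth behind it (bot.grip_depth is the distance from the TCP to the grasp point, in m); z points along the fingers, y is the line along which they close (so a half turn about z gives the same grasp; the last joint's range is limited). The gripper opens to 85 mm and grips with 20 to 120 N. Pads are 22 mm wide; open, the fingers measure 114 mm over their backs; the gripper's body (76 mm by 85 mm) begins 54 mm behind the grasp point. The pads swing forward as they close: fully open they stand 13 mm farther back than shut.
Start: joints at [-1.354, 0.32, 1.565, -0, 1.257, -0.02], TCP at [0.135, -0.559, 0.231] pointing down, gripper open.
Joint ranges: [-3.11, 3.11], [-0.84, 2.01], [0.21, 2.61], [-1.34, 4.49], [0.05, 2.63], [-2.56, 2.56]. Speed limits (rad/s): [2.57, 2.57, 3.14, 3.14, 3.14, 3.14].

INTERFACE

Orientations are given as a unit quaternion [x, y, z, w].
In Python, from station import bot gives the robot as it stands.
- The arm moves only by the tool apply_moves, never from a script. Its argument "plan" is a list of rows, each an object with "translation": the shift along the tool's x, y, z in cm, a list of three; "rotation": the turn, a rotation vector about the tool's x, y, z in rad, a list of three; "jaw": the finger opening in cm, from 0 to 8.54. In form: [{"translation": [dx, dy, dz], "rotation": [rx, ry, rz], "jaw": jaw}, ...]. A call has 1 to 8 rows; each row is the pose to reach, as a shift and turn from the pose commanded when the call began, along the tool's axes at that moment; what a row does not reach only later rows make up. A row lasts 1/10 s, in which the tool goes at most 50 mm and 8.59 degrees, less where a joint would pass 70% of its speed; a pose out of reach is approached as far as the arm can. A call with a gripper value outside its range is refused whole. The fingers move at their own pace and stop on an object; "force" is the grip in N (left out, the last holds). Time passes only in rows, so rows that repeat a pose let the fingers close. It gives the time, the measured TCP pose, the force, the opening and the grip force at its end, in the units of the state.
- bot.get_state(): the state, without advancing time (a new reading comes with each control period).
- bot.read_camera(name): name is "scene" or "top" or "wrist"; returns a dict with "image" (420x560x3 uint8, red, green, blue), "fovy" (degrees; the focal length in pixels is half the picture's height over the tangent of half this angle, whatever the lens; pixels are square), "cx", "cy" (the principal point, pixels), "T" (4x4, takes a point from camera to world coordinates). Camera axes: x right, y down, z forward; pixel columns grow to the right and rows downward; lengths in m; the calibration is good to about 2 mm. A picture is of the moment at which its call begins. There is no depth.
- bot.close_job(): hands the job in; it is judged then, once.
The state is a dict: "time_s": time; "qpos": joint angles; "dq": joint speeds; "tau": joint torques, N m; "tcp_pos": TCP position; "tool_rot": TCP orientation; "force": force on the tool from outside, world axes, zero at the start; "torque": the same for the moment, N m; "gripper_width": finger opening in m; "grasp_force": force on a finger pad.
Only numpy, scipy, OpenCV 4.12 (cv2) and the standard library are available. Lean on these libraries where they do the work, as an engineer would, in place of code of your own. Each camera call takes 0.05 s, during which the arm holds its last target. There are 200 camera calls.

## Working session

There is one attempt and no reset: what is moved stays moved. The work goes in short steps, Python scripts to look and compute and a tool call to move; the robot and the scene stay as the last step left them, time stands still between calls to the robot, and variables do not carry over. Pictures are saved under pics/ and viewed, at most 10 in all, crops included, and the job is handed in when it is done.

Besides the shell and the picture viewer there is one more tool, called after ">>>" as name(argument=value, ...) on one line, values as JSON. apply_moves: Moves the arm, as the interface text tells. Its arguments: {"type":"object","properties":{"plan":{"type":"array","items":{"type":"object","properties":{"translation":{"type":"array","items":{"type":"number"}},"rotation":{"type":"array","items":{"type":"number"}},"jaw":{"type":"number"}}}},"force":{"type":"number"}},"required":["plan"]}

```bash
ls; mkdir -p pics; cat > h.py <<'E'
import numpy as np, cv2
from station import bot
from scipy.spatial.transform import Rotation as R
def cam(n):
    c=bot.read_camera(n); c['f']=c['image'].shape[0]/2/np.tan(np.radians(c['fovy'])/2); return c
def ray(c,uv,z):
    uv=np.atleast_2d(np.asarray(uv,float)); d=np.c_[(uv[:,0]-c['cx'])/c['f'],(uv[:,1]-c['cy'])/c['f'],np.ones(len(uv))]
    d=d@c['T'][:3,:3].T; o=c['T'][:3,3]; return o+d*((z-o[2])/d[:,2])[:,None]
def save(c,n): cv2.imwrite(f'pics/{n}.png',c['image'][:,:,::-1])
E
python3 - <<'E'
from h import *
for n in('top','scene'):
    c=cam(n);save(c,n+'0');print(n,c['fovy'],c['T'].round(3).tolist())
s=bot.get_state();print(s,bot.grip_depth)
E
```

```text
pics
top 55.85439299542191 [[-0.022, -0.994, 0.109, 0.39], [-1.0, 0.022, 0.002, -0.064], [-0.004, -0.109, -0.994, 1.312], [0.0, 0.0, 0.0, 1.0]]
scene 42.48392252178821 [[-0.701, -0.308, 0.644, -0.616], [-0.713, 0.307, -0.63, 1.071], [-0.004, -0.9, -0.435, 0.841], [0.0, 0.0, 0.0, 1.0]]
{'time_s': 0.1, 'qpos': array([-1.35401331e+00,  3.20206161e-01,  1.56552673e+00,  7.03857533e-06,
        1.25746210e+00, -2.00049251e-02]), 'dq': array([-0.0006912 , -0.00218377, -0.00357785, -0.00146123, -0.00060533,
       -0.0021606 ]), 'tau': array([ 4.20166743e-04, -4.16408193e+01, -2.34704268e+01, -4.16779835e-05,
        4.85774945e-03,  2.38188477e-06]), 'tcp_pos': array([ 0.13479098, -0.55853138,  0.23059066]), 'tool_rot': array([ 9.92999426e-01,  1.18116458e-01, -7.53683272e-05, -7.97623792e-04]), 'force': array([0.37791736, 0.68498627, 0.22391221]), 'torque': array([ 0.03323317, -0.0109965 ,  0.01386399]), 'grasp_force': 0.0, 'gripper_width': 0.08553844446835905} 0.0187
```

View pics/top0.png

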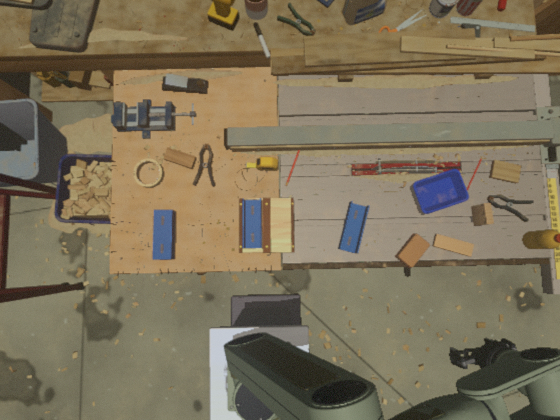

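View pics/scene0.png

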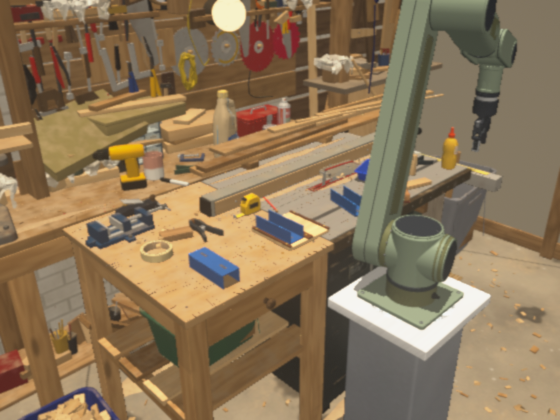

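The top view shows the open-down channel at (163,234), the open-up channel at (353,228), and the cradle at (266,224) with its empty bed on the right. Next I'll measure them from blue and board masks.

```bash
python3 - <<'E'
from h import *
c=cam('top');im=c['image'];hsv=cv2.cvtColor(im,cv2.COLOR_RGB2HSV)
m=cv2.inRange(hsv,(95,80,40),(125,255,255))
cs,_=cv2.findContours(m,cv2.RETR_EXTERNAL,cv2.CHAIN_APPROX_NONE)
for k in cs:
    a=cv2.contourArea(k)
    if a<400: continue
    r=cv2.minAreaRect(k);(u,v)=r[0]
    if not(190<v<260 and 140<u<400):continue
    b=cv2.boxPoints(r)
    print('blue',a,np.round(r[0],1),np.round(r[1],1),r[2])
    for z in(0.045,):
        w=ray(c,b,z)[:,:2];print(w.round(4).tolist(),'mean',w.mean(0).round(4),'sides',np.linalg.norm(np.diff(w,axis=0),axis=1).round(4))
cv2.imwrite('pics/topc.png',cv2.resize(im[185:275,140:400,::-1],None,fx=3,fy=3,interpolation=cv2.INTER_CUBIC))
E
```

```text
blue 804.0 [162.  234.5] [47. 18.] 90.0
[[0.5278, 0.332], [0.5265, 0.274], [0.3763, 0.273], [0.3775, 0.3302]] mean [0.452  0.3023] sides [0.058  0.1502 0.0573]
blue 698.0 [352.5 227.5] [16.2 47.3] 14.03624439239502
[[0.3947, -0.2612], [0.5408, -0.3039], [0.5269, -0.354], [0.3811, -0.3107]] mean [ 0.4609 -0.3074] sides [0.1522 0.052  0.152 ]
blue 694.5 [252.5 223.5] [47. 15.] 90.0
[[0.5568, 0.0353], [0.5557, -0.0131], [0.4048, -0.0104], [0.4059, 0.0374]] mean [0.4808 0.0123] sides [0.0484 0.1509 0.0478]
```

View pics/topc.png

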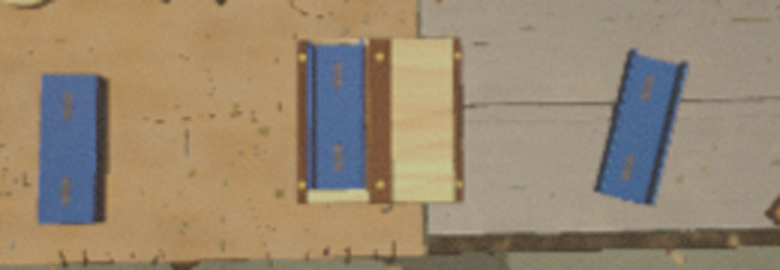

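Blue channels located to about 1 cm. Next I move over the open-up channel for a closer wrist view.

```bash
cat >> h.py <<'E'
def go(p,yaw=None):
    "print tool-frame shift (cm) and turn to TCP at p with tool down, tool x at world yaw (mod pi)"
    s=bot.get_state();r=R.from_quat(s['tool_rot'])
    M=r.as_matrix();y0=np.arctan2(M[1,0],M[0,0])
    d=r.inv().apply(np.asarray(p)-s['tcp_pos'])*100
    y=y0 if yaw is None else y0+(yaw-y0+np.pi/2)%np.pi-np.pi/2
    Rt=R.from_matrix([[np.cos(y),np.sin(y),0],[np.sin(y),-np.cos(y),0],[0,0,-1]])
    print('t',s['time_s'],'yaw',y0.round(4),'q6',s['qpos'][5].round(2),'trans',d.round(2),'rot',(r.inv()*Rt).as_rotvec().round(4))
E
python3 - <<'E'
from h import *
go([.455,-.307,.25],-.286)
E
```

```text
t 0.15 yaw 0.2368 q6 -0.02 trans [ 37.03 -16.95  -1.91] rot [-1.400e-03  3.000e-04  5.228e-01]
```

>>> apply_moves(plan=[{"translation": [37,-17,-1.9],"rotation": [0,0,0.523],"jaw": 8.5},{"translation": [37,-17,-1.9],"rotation": [0,0,0.523],"jaw": 8.5},{"translation": [37,-17,-1.9],"rotation": [0,0,0.523],"jaw": 8.5},{"translation": [37,-17,-1.9],"rotation": [0,0,0.523],"jaw": 8.5},{"translation": [37,-17,-1.9],"rotation": [0,0,0.523],"jaw": 8.5},{"translation": [37,-17,-1.9],"rotation": [0,0,0.523],"jaw": 8.5},{"translation": [37,-17,-1.9],"rotation": [0,0,0.523],"jaw": 8.5},{"translation": [37,-17,-1.9],"rotation": [0,0,0.523],"jaw": 8.5}])

```text
time_s: 0.95
tcp_pos: [0.4421, -0.3162, 0.2494]
tool_rot: [0.99, -0.143, -0.0, 0.0]
force: [0.5, -1.3, 0.9]
gripper_width: 0.0849
grasp_force: 0.0
```

>>> apply_moves(plan=[{"translation": [0,0,0],"rotation": [0,0,0],"jaw": 8.5},{"translation": [0,0,0],"rotation": [0,0,0],"jaw": 8.5},{"translation": [0,0,0],"rotation": [0,0,0],"jaw": 8.5}])

```text
time_s: 1.25
tcp_pos: [0.44, -0.3183, 0.2492]
tool_rot: [0.99, -0.143, -0.001, 0.0]
force: [-0.7, -0.6, -0.0]
gripper_width: 0.0849
grasp_force: 0.0
```

```bash
python3 - <<'E'
from h import *
go([.455,-.307,.25],-.286)
c=cam('wrist');save(c,'w1');print(c['fovy'],c['T'].round(4).tolist())
E
```

```text
t 1.25 yaw -0.2869 q6 1.21 trans [ 1.12 -1.5  -0.08] rot [ 0.0003  0.0011 -0.0009]
61.746764490413916 [[-0.2823, -0.922, -0.2651, 0.5073], [-0.9593, 0.2713, 0.0779, -0.3392], [0.0001, 0.2763, -0.9611, 0.3921], [0.0, 0.0, 0.0, 1.0]]
```

View pics/w1.png

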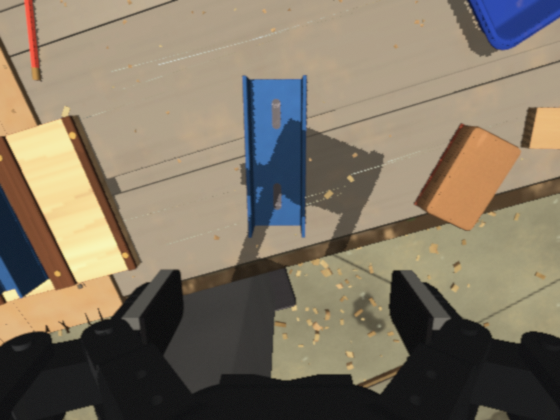

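The wrist view shows the open-up channel, with rim corners near (244,76), (306,76), (249,237) and (304,237). The cradle is at left. I'll project the blue contour onto z=0.045 for the channel, and do the same for the cradle.

```bash
cat >> h.py <<'E'
def rects(c,z,lo=(100,90,15),hi=(125,255,255),amin=2000):
    m=cv2.inRange(cv2.cvtColor(c['image'],cv2.COLOR_RGB2HSV),lo,hi)
    m=cv2.morphologyEx(m,cv2.MORPH_CLOSE,np.ones((3,3)))
    for k in cv2.findContours(m,cv2.RETR_EXTERNAL,cv2.CHAIN_APPROX_NONE)[0]:
        if cv2.contourArea(k)<amin: continue
        w=ray(c,k[:,0],z)[:,:2]
        r=cv2.minAreaRect((w*1000).astype(np.float32)); a=np.radians(r[2]); s=r[1]
        if s[0]<s[1]: a+=np.pi/2
        a=(a+np.pi/2)%np.pi-np.pi/2
        print('px',k[:,0].mean(0).round(),cv2.boundingRect(k),'c',np.round(r[0],1),'size',np.round(s,1),'yaw',a.round(4))
E
python3 - <<'E'
from h import *
c=cam('wrist');rects(c,.045)
E
```

```text
px [ 13. 248.] (0, 188, 48, 109) c [452.7 -34.6] size [ 49.8 120.9] yaw -0.508
px [275. 156.] (242, 76, 64, 161) c [ 465.2 -315.8] size [ 59.1 157.3] yaw -0.283
px [513.  16.] (468, 0, 92, 49) c [ 521.8 -553.3] size [82.4 38.6] yaw 1.2838
```

```bash
python3 - <<'E'
from h import *
go([.4652,-.3158,.006],-.284)
E
```

```text
t 1.35 yaw -0.2883 q6 1.21 trans [ 2.37 -1.01 24.33] rot [ 0.0002  0.0006 -0.0043]
```

>>> apply_moves(plan=[{"translation": [2.4,-1.0,4],"rotation": [0,0,-0.004],"jaw": 8.5},{"translation": [2.4,-1.0,8],"rotation": [0,0,-0.004],"jaw": 8.5},{"translation": [2.4,-1.0,12],"rotation": [0,0,-0.004],"jaw": 8.5},{"translation": [2.4,-1.0,15],"rotation": [0,0,-0.004],"jaw": 8.5},{"translation": [2.4,-1.0,15],"rotation": [0,0,-0.004],"jaw": 8.5},{"translation": [2.4,-1.0,15],"rotation": [0,0,-0.004],"jaw": 8.5}])

```text
time_s: 1.95
tcp_pos: [0.4664, -0.316, 0.1]
tool_rot: [0.99, -0.141, 0.0, 0.0]
force: [-0.3, -0.1, 0.2]
gripper_width: 0.0848
grasp_force: 0.0
```

```bash
python3 - <<'E'
from h import *
c=cam('wrist');rects(c,.045)
go([.4652,-.3158,.006],-.284)
E
```

```text
px [285. 226.] (230, 97, 109, 255) c [ 464.5 -315.7] size [ 59.6 159.6] yaw -0.28
t 2.0 yaw -0.2835 q6 1.24 trans [-0.24 -0.01  9.51] rot [ 0.001  -0.0027  0.0005]
```

>>> apply_moves(plan=[{"translation": [-0.2,0,3],"rotation": [0,0,0],"jaw": 8.5},{"translation": [-0.2,0,6],"rotation": [0,0,0],"jaw": 8.5},{"translation": [-0.2,0,8],"rotation": [0,0,0],"jaw": 8.5},{"translation": [-0.2,0,9.5],"rotation": [0,0,0],"jaw": 8.5},{"translation": [-0.2,0,9.5],"rotation": [0,0,0],"jaw": 8.5},{"translation": [-0.2,0,9.5],"rotation": [0,0,0],"jaw": 8.5}])

```text
time_s: 2.6
tcp_pos: [0.466, -0.3155, 0.0063]
tool_rot: [0.99, -0.141, 0.002, 0.001]
force: [0.7, 0.0, 0.6]
gripper_width: 0.0853
grasp_force: 0.0
```

>>> apply_moves(plan=[{"translation": [0,0,0],"rotation": [0,0,0],"jaw": 5.5},{"translation": [0,0,0],"rotation": [0,0,0],"jaw": 5.5},{"translation": [0,0,0],"rotation": [0,0,0],"jaw": 5.5},{"translation": [0,0,0],"rotation": [0,0,0],"jaw": 5.5},{"translation": [0,0,0],"rotation": [0,0,0],"jaw": 5.5},{"translation": [0,0,0],"rotation": [0,0,0],"jaw": 5.5}], force=40)

```text
time_s: 3.2
tcp_pos: [0.4658, -0.3151, 0.0062]
tool_rot: [0.99, -0.141, 0.001, 0.001]
force: [-1.3, -0.4, 7.0]
gripper_width: 0.0597
grasp_force: 45.2
```

```bash
python3 - <<'E'
from h import *
go([.43,-.20,.25],0)
E
```

```text
t 3.2 yaw -0.2823 q6 1.24 trans [ -6.57 -10.03 -24.41] rot [ 0.0014 -0.0027 -0.2823]
```

>>> apply_moves(plan=[{"translation": [0,0,-2],"rotation": [0,0,0],"jaw": 5.5},{"translation": [0,0,-6],"rotation": [0,0,0],"jaw": 5.5},{"translation": [0,0,-10],"rotation": [0,0,0],"jaw": 5.5},{"translation": [0,0,-10],"rotation": [0,0,0],"jaw": 5.5},{"translation": [0,0,-10],"rotation": [0,0,0],"jaw": 5.5}])

```text
time_s: 3.7
tcp_pos: [0.4648, -0.3144, 0.105]
tool_rot: [0.99, -0.141, 0.0, 0.0]
force: [-0.7, 0.3, -3.8]
gripper_width: 0.0595
grasp_force: 44.8
```

>>> apply_moves(plan=[{"translation": [-1,-2,-4],"rotation": [0,0,-0.07],"jaw": 5.5},{"translation": [-3,-4,-8],"rotation": [0,0,-0.14],"jaw": 5.5},{"translation": [-5,-7,-12],"rotation": [0,0,-0.21],"jaw": 5.5},{"translation": [-6.6,-10,-14.4],"rotation": [0,0,-0.282],"jaw": 5.5},{"translation": [-6.6,-10,-14.4],"rotation": [0,0,-0.282],"jaw": 5.5},{"translation": [-6.6,-10,-14.4],"rotation": [0,0,-0.282],"jaw": 5.5},{"translation": [-6.6,-10,-14.4],"rotation": [0,0,-0.282],"jaw": 5.5}])

```text
time_s: 4.4
tcp_pos: [0.4286, -0.2001, 0.2464]
tool_rot: [1.0, -0.0, -0.002, -0.001]
force: [0.0, -0.5, -2.7]
gripper_width: 0.0596
grasp_force: 46.1
```

```bash
python3 - <<'E'
from h import *
c=cam('wrist');save(c,'w2');print(c['T'].round(4).tolist())
rects(c,.057)
go([.43,-.20,.25],0)
E
```

```text
[[0.0, -0.9603, -0.279, 0.4991], [-1.0, -0.0004, 0.0012, -0.2014], [-0.0013, 0.279, -0.9603, 0.3891], [0.0, 0.0, 0.0, 1.0]]
px [286. 235.] (181, 80, 211, 306) c [ 360.6 -201. ] size [192.2 328.8] yaw -0.0001
px [ 62. 119.] (4, 33, 113, 178) c [484.1   2.7] size [ 79.  157.8] yaw -0.0064
t 4.45 yaw -0.0011 q6 1.11 trans [ 0.13 -0.03 -0.36] rot [-0.0015  0.0039 -0.0011]
```

View pics/w2.png

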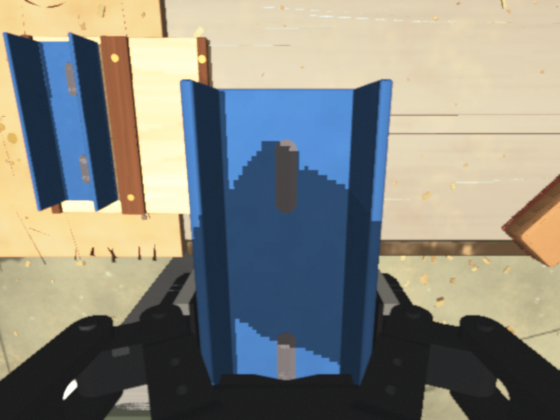

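The wrist view shows the held channel centred and gripped squarely. At left are the bedded channel (rims from (5,33) to (97,210)), the rib from (103..129,37) to (122..145,214), and the outer lip near (203,40). Next I'll measure the rib.

```bash
python3 - <<'E'
from h import *
c=cam('wrist')
im=c['image'].copy(); 
print(cv2.cvtColor(im,cv2.COLOR_RGB2HSV)[[100,45,100],[120,203,165]])
im[:,:100]=0
im[:,210:]=0; im[230:]=0
c2=dict(c,image=im)
rects(c2,.017,(0,60,20),(18,255,150),300)
print(ray(c,[[103,37],[129,37],[145,214],[122,214],[198,38],[209,38]],.017).round(4).tolist())
go([.43,-.20,.25],0)
E
```

```text
[[ 11 151 165]
 [ 10 149 163]
 [ 28  45 255]]
[[0.5672, -0.0249, 0.017], [0.5672, -0.05, 0.017], [0.3893, -0.0455, 0.017], [0.3893, -0.02, 0.017], [0.5663, -0.1165, 0.017], [0.5663, -0.1271, 0.017]]
t 4.5 yaw -0.0013 q6 1.11 trans [ 0.12 -0.04 -0.35] rot [-0.0014  0.0035 -0.0013]
```

```bash
python3 - <<'E'
from h import *
c=cam('wrist')
im=c['image'].copy(); im[:,:98]=0; im[:,165:]=0; im[235:]=0
rects(dict(c,image=im),.017,(4,110,60),(16,255,195),300)
im=c['image'].copy(); im[:,180:]=0
m=cv2.inRange(cv2.cvtColor(im,cv2.COLOR_RGB2HSV),(100,90,15),(125,255,255))
k=max(cv2.findContours(m,0,1)[0],key=cv2.contourArea)[:,0]
w=ray(c,k,.057)[:,:2]; 
for lo in np.arange(.41,.55,.02):
    q=w[(w[:,0]>lo)&(w[:,0]<lo+.02)]; print(lo.round(2),q[:,1].max().round(4))
print(w.min(0),w.max(0))
E
```

```text
px [123. 124.] (100, 36, 46, 179) c [478.9 -33.6] size [ 28.3 178.7] yaw -0.0096
0.41 0.0425
0.43 0.0424
0.45 0.0423
0.47 0.0422
0.49 0.0422
0.51 0.0419
0.53 0.0418
0.55 0.0417
[ 0.40539335 -0.03722369] [0.56256178 0.04253432]
```

```bash
python3 - <<'E'
from h import *
c=cam('wrist')
m=cv2.inRange(cv2.cvtColor(c['image'],cv2.COLOR_RGB2HSV),(4,110,60),(16,255,195))>0
for v in range(34,222,12):
    u=np.flatnonzero(m[v,:212]); runs=np.split(u,np.flatnonzero(np.diff(u)>1)+1) if len(u) else []
    print(v,[(r[0],r[-1]+1,*(ray(c,[[r[0],v+.5],[r[-1]+1,v+.5]],.017)[:,1]*1000).round(1),(ray(c,[[0,v+.5]],.017)[0,0]*1000).round(1)) for r in runs if len(r)>3])
E
```

```text
34 []
46 [(np.int64(100), np.int64(128), np.float64(-20.8), np.float64(-48.1), np.float64(559.5)), (np.int64(197), np.int64(208), np.float64(-115.1), np.float64(-125.8), np.float64(559.5))]
58 [(np.int64(101), np.int64(110), np.float64(-20.2), np.float64(-29.0), np.float64(548.7)), (np.int64(119), np.int64(129), np.float64(-37.9), np.float64(-47.7), np.float64(548.7))]
70 [(np.int64(103), np.int64(131), np.float64(-20.6), np.float64(-48.3), np.float64(537.7)), (np.int64(198), np.int64(209), np.float64(-114.6), np.float64(-125.5), np.float64(537.7))]
82 [(np.int64(104), np.int64(132), np.float64(-20.0), np.float64(-47.9), np.float64(526.6)), (np.int64(200), np.int64(209), np.float64(-115.8), np.float64(-124.8), np.float64(526.6))]
94 [(np.int64(106), np.int64(133), np.float64(-20.3), np.float64(-47.5), np.float64(515.2))]
106 [(np.int64(107), np.int64(134), np.float64(-19.7), np.float64(-47.1), np.float64(503.6))]
118 [(np.int64(109), np.int64(136), np.float64(-20.1), np.float64(-47.8), np.float64(491.8))]
130 [(np.int64(110), np.int64(137), np.float64(-19.4), np.float64(-47.4), np.float64(479.8))]
142 [(np.int64(112), np.int64(138), np.float64(-19.8), np.float64(-47.0), np.float64(467.6))]
154 [(np.int64(114), np.int64(139), np.float64(-20.2), np.float64(-46.6), np.float64(455.1))]
166 [(np.int64(115), np.int64(141), np.float64(-19.5), np.float64(-47.2), np.float64(442.4))]
178 [(np.int64(117), np.int64(142), np.float64(-19.9), np.float64(-46.8), np.float64(429.5))]
190 [(np.int64(118), np.int64(143), np.float64(-19.2), np.float64(-46.4), np.float64(416.3))]
202 [(np.int64(121), np.int64(144), np.float64(-20.7), np.float64(-45.9), np.float64(402.9))]
214 [(np.int64(132), np.int64(146), np.float64(-31.1), np.float64(-46.6), np.float64(389.1))]
```

```bash
python3 - <<'E'
from h import *
go([.4825,-.0808,.12],-.007)
E
```

```text
t 4.6 yaw -0.0013 q6 1.11 trans [  5.36 -11.96  12.71] rot [-0.0011  0.0025  0.0057]
```

>>> apply_moves(plan=[{"translation": [2.5,-3.5,2],"rotation": [0,0,0.006],"jaw": 5.5},{"translation": [4,-7,4],"rotation": [0,0,0.006],"jaw": 5.5},{"translation": [5.4,-10,7],"rotation": [0,0,0.006],"jaw": 5.5},{"translation": [5.4,-12,10],"rotation": [0,0,0.006],"jaw": 5.5},{"translation": [5.4,-12,12.7],"rotation": [0,0,0.006],"jaw": 5.5},{"translation": [5.4,-12,12.7],"rotation": [0,0,0.006],"jaw": 5.5},{"translation": [5.4,-12,12.7],"rotation": [0,0,0.006],"jaw": 5.5},{"translation": [5.4,-12,12.7],"rotation": [0,0,0.006],"jaw": 5.5}])

```text
time_s: 5.4
tcp_pos: [0.4846, -0.0808, 0.1229]
tool_rot: [1.0, -0.004, 0.002, 0.0]
force: [0.3, 0.1, -3.2]
gripper_width: 0.0591
grasp_force: 45.9
```

```bash
python3 - <<'E'
from h import *
go([.4825,-.0808,.02],-.007)
c=cam('wrist');save(c,'w3')
E
```

```text
t 5.4 yaw -0.0073 q6 1.39 trans [-2.500e-01 -1.000e-02  1.029e+01] rot [ 0.0007 -0.003  -0.0003]
```

View pics/w3.png

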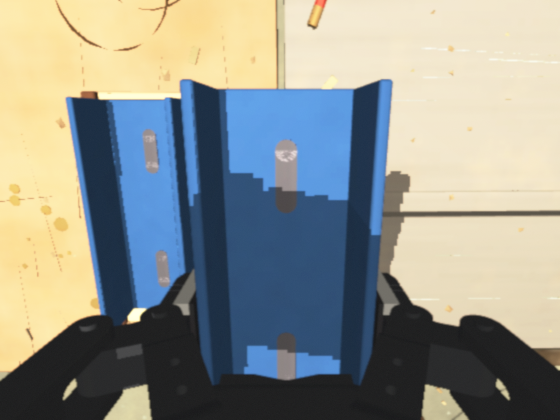

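The held channel hides the bed, and the neighbour shows at left with its rim from (68,98) to (100,315). I'll descend to just above the strips and then lower gently.

>>> apply_moves(plan=[{"translation": [-0.2,0,3],"rotation": [0,0,0],"jaw": 5.5},{"translation": [-0.2,0,6],"rotation": [0,0,0],"jaw": 5.5},{"translation": [-0.2,0,8],"rotation": [0,0,0],"jaw": 5.5},{"translation": [-0.2,0,9.3],"rotation": [0,0,0],"jaw": 5.5},{"translation": [-0.2,0,9.6],"rotation": [0,0,0],"jaw": 5.5},{"translation": [-0.2,0,9.9],"rotation": [0,0,0],"jaw": 5.5},{"translation": [-0.2,0,10.2],"rotation": [0,0,0],"jaw": 5.5},{"translation": [-0.2,0,10.2],"rotation": [0,0,0],"jaw": 5.5}])

```text
time_s: 6.25
tcp_pos: [0.4818, -0.0802, 0.0201]
tool_rot: [1.0, -0.003, 0.001, 0.0]
force: [-0.0, -0.1, -2.5]
gripper_width: 0.0597
grasp_force: 46.0
```

```bash
python3 - <<'E'
from h import *
go([.4825,-.0808,.0185],-.007);print(bot.get_state()['force'])
E
```

```text
t 6.25 yaw -0.0063 q6 1.39 trans [0.07 0.06 0.16] rot [ 0.0003 -0.0013  0.0007]
[-0.00982131 -0.0780192  -2.47828079]
```

>>> apply_moves(plan=[{"translation": [0,0,0.1],"rotation": [0,0,0],"jaw": 5.5},{"translation": [0,0,0.2],"rotation": [0,0,0],"jaw": 5.5},{"translation": [0,0,0.2],"rotation": [0,0,0],"jaw": 5.5}])

```text
time_s: 6.55
tcp_pos: [0.4817, -0.0801, 0.0182]
tool_rot: [1.0, -0.003, 0.001, 0.0]
force: [-1.8, 0.2, 2.4]
gripper_width: 0.0596
grasp_force: 46.6
```

>>> apply_moves(plan=[{"translation": [0,0,0],"rotation": [0,0,0],"jaw": 7.4},{"translation": [0,0,0],"rotation": [0,0,0],"jaw": 7.4},{"translation": [0,0,0],"rotation": [0,0,0],"jaw": 7.4},{"translation": [0,0,-1.5],"rotation": [0,0,0],"jaw": 7.4},{"translation": [0,0,-5],"rotation": [0,0,0],"jaw": 7.4},{"translation": [0,0,-10],"rotation": [0,0,0],"jaw": 7.4},{"translation": [0,0,-15],"rotation": [0,0,0],"jaw": 8.5},{"translation": [-2,0,-20],"rotation": [0,0,0],"jaw": 8.5}])

```text
time_s: 7.35
tcp_pos: [0.4644, -0.08, 0.2164]
tool_rot: [1.0, -0.003, 0.002, 0.0]
force: [1.0, -0.3, 0.3]
gripper_width: 0.0851
grasp_force: 0.0
```

>>> apply_moves(plan=[{"translation": [-5,-2,-2],"rotation": [0,0,0],"jaw": 8.5},{"translation": [-5,-4,-2],"rotation": [0,0,0],"jaw": 8.5},{"translation": [-5,-4,-2],"rotation": [0,0,0],"jaw": 8.5},{"translation": [-5,-4,-2],"rotation": [0,0,0],"jaw": 8.5}])

```text
time_s: 7.75
tcp_pos: [0.4132, -0.0396, 0.234]
tool_rot: [1.0, -0.003, 0.0, 0.0]
force: [0.1, -0.5, -0.8]
gripper_width: 0.0849
grasp_force: 0.0
```

```bash
python3 - <<'E'
from h import *
c=cam('wrist');save(c,'w4');rects(c,.057)
go([.46,.25,.25],0)
E
```

```text
px [331. 106.] (297, 14, 74, 189) c [480.8 -81.2] size [ 60.  158.2] yaw -0.0041
px [225. 103.] (184, 10, 77, 190) c [484.   12.4] size [ 61.3 158.2] yaw -0.0072
t 7.8 yaw -0.0057 q6 1.45 trans [  4.5  -29.01  -1.65] rot [ 0.0005  0.0001 -0.0057]
```

View pics/w4.png

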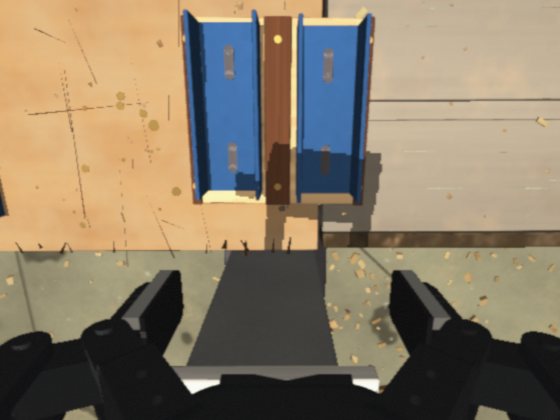

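Both channels lie in their beds, with centres at (225,103) px → (0.484, 0.0124) and (331,106) px → (0.481, -0.081). Their midpoint is (0.4825, -0.0344) with yaw -0.006. Next is the open-down channel.

>>> apply_moves(plan=[{"translation": [1,-5,-1.6],"rotation": [0,0,0],"jaw": 8.5},{"translation": [1,-10,-1.6],"rotation": [0,0,0],"jaw": 8.5},{"translation": [1,-15,-1.6],"rotation": [0,0,0],"jaw": 8.5},{"translation": [1,-20,-1.6],"rotation": [0,0,0],"jaw": 8.5},{"translation": [1,-25,-1.6],"rotation": [0,0,0],"jaw": 8.5},{"translation": [1,-30,-1.6],"rotation": [0,0,0],"jaw": 8.5},{"translation": [1,-33,-1.6],"rotation": [0,0,0],"jaw": 8.5},{"translation": [1,-33,-1.6],"rotation": [0,0,0],"jaw": 8.5}])

```text
time_s: 8.6
tcp_pos: [0.4259, 0.2939, 0.2482]
tool_rot: [1.0, -0.001, -0.001, -0.0]
force: [-0.4, -0.5, -1.3]
gripper_width: 0.085
grasp_force: 0.0
```

>>> apply_moves(plan=[{"translation": [0,0,0],"rotation": [0,0,0],"jaw": 8.5},{"translation": [0,0,0],"rotation": [0,0,0],"jaw": 8.5}])

```text
time_s: 8.8
tcp_pos: [0.4254, 0.2893, 0.2491]
tool_rot: [1.0, -0.004, -0.001, 0.001]
force: [-0.4, 0.2, -0.7]
gripper_width: 0.0856
grasp_force: 0.0
```

```bash
python3 - <<'E'
from h import *
c=cam('wrist');save(c,'w5');rects(c,.045)
go([.45,.30,.1],0)
E
```

```text
px [272. 148.] (241, 69, 63, 163) c [454.5 300.8] size [ 58.8 157.9] yaw -0.0153
px [540. 122.] (508, 32, 52, 173) c [480.2  50.6] size [158.3  50.6] yaw 0.2053
t 8.85 yaw -0.0079 q6 2.15 trans [ 2.46 -1.12 14.94] rot [ 0.001   0.0007 -0.0079]
```

View pics/w5.png

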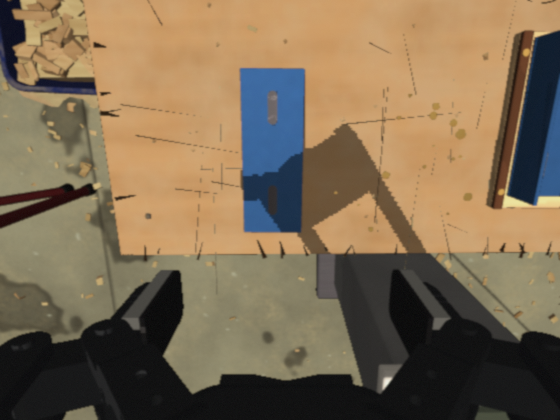

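The open-down channel is at (272,148) px → (0.4545, 0.3008) with yaw -0.015. Size 59 x 158 matches what it should be. Next I descend.

>>> apply_moves(plan=[{"translation": [2.9,-1.2,4],"rotation": [0,0,0.007],"jaw": 8.5},{"translation": [2.9,-1.2,8],"rotation": [0,0,0.007],"jaw": 8.5},{"translation": [2.9,-1.2,12],"rotation": [0,0,0.007],"jaw": 8.5},{"translation": [2.9,-1.2,15],"rotation": [0,0,0.007],"jaw": 8.5},{"translation": [2.9,-1.2,15],"rotation": [0,0,0.007],"jaw": 8.5},{"translation": [2.9,-1.2,15],"rotation": [0,0,0.007],"jaw": 8.5}])

```text
time_s: 9.45
tcp_pos: [0.4548, 0.3015, 0.1005]
tool_rot: [1.0, -0.007, 0.0, -0.0]
force: [-0.1, 0.2, -0.1]
gripper_width: 0.0852
grasp_force: 0.0
```

```bash
python3 - <<'E'
from h import *
c=cam('wrist');rects(c,.045)
go([.4545,.3008,.006],-.0153)
E
```

```text
px [285. 217.] (230, 95, 110, 254) c [454.2 301.1] size [ 59.2 158.8] yaw -0.0158
t 9.5 yaw -0.0143 q6 2.15 trans [-0.12  0.15  9.55] rot [-0.0015 -0.0025  0.001 ]
```

>>> apply_moves(plan=[{"translation": [-0.1,0.1,3],"rotation": [0,0,0],"jaw": 8.5},{"translation": [-0.1,0.1,6],"rotation": [0,0,0],"jaw": 8.5},{"translation": [-0.1,0.1,8],"rotation": [0,0,0],"jaw": 8.5},{"translation": [-0.1,0.1,9.4],"rotation": [0,0,0],"jaw": 8.5},{"translation": [-0.1,0.1,9.4],"rotation": [0,0,0],"jaw": 8.5},{"translation": [-0.1,0.1,9.4],"rotation": [0,0,0],"jaw": 8.5}])

```text
time_s: 10.1
tcp_pos: [0.4545, 0.3019, 0.0077]
tool_rot: [1.0, -0.007, 0.002, -0.001]
force: [0.5, 0.0, -0.4]
gripper_width: 0.0851
grasp_force: 0.0
```

>>> apply_moves(plan=[{"translation": [0,0,0],"rotation": [0,0,0],"jaw": 5.5},{"translation": [0,0,0],"rotation": [0,0,0],"jaw": 5.5},{"translation": [0,0,0],"rotation": [0,0,0],"jaw": 5.5},{"translation": [0,0,0],"rotation": [0,0,0],"jaw": 5.5},{"translation": [0,0,0],"rotation": [0,0,0],"jaw": 5.5},{"translation": [0,0,0],"rotation": [0,0,0],"jaw": 5.5}], force=40)

```text
time_s: 10.7
tcp_pos: [0.4541, 0.3018, 0.0075]
tool_rot: [1.0, -0.007, 0.001, -0.001]
force: [-0.6, -1.2, 7.6]
gripper_width: 0.0596
grasp_force: 44.1
```

```bash
python3 - <<'E'
from h import *
go([.48,-.0344,.2],-.006)
E
```

```text
t 10.7 yaw -0.0133 q6 2.15 trans [  3.09  33.55 -19.3 ] rot [-0.0017 -0.0027 -0.0073]
```

>>> apply_moves(plan=[{"translation": [0,0,-2],"rotation": [0,0,0],"jaw": 5.5},{"translation": [0,0,-6],"rotation": [0,0,0],"jaw": 5.5},{"translation": [0,0,-10],"rotation": [0,0,0],"jaw": 5.5},{"translation": [0,0,-15],"rotation": [0,0,0],"jaw": 5.5},{"translation": [1,3,-18],"rotation": [0,0,-0.007],"jaw": 5.5},{"translation": [2,7,-19.3],"rotation": [0,0,-0.007],"jaw": 5.5},{"translation": [3,12,-19.3],"rotation": [0,0,-0.007],"jaw": 5.5},{"translation": [3,17,-19.3],"rotation": [0,0,-0.007],"jaw": 5.5}])

```text
time_s: 11.5
tcp_pos: [0.4816, 0.1303, 0.1994]
tool_rot: [1.0, -0.002, 0.001, 0.0]
force: [1.9, -0.4, -3.0]
gripper_width: 0.0595
grasp_force: 45.3
```

>>> apply_moves(plan=[{"translation": [0,4,0],"rotation": [0,0,0],"jaw": 5.5},{"translation": [0,8,0],"rotation": [0,0,0],"jaw": 5.5},{"translation": [0,12,0],"rotation": [0,0,0],"jaw": 5.5},{"translation": [0,15,0],"rotation": [0,0,0],"jaw": 5.5},{"translation": [0,16.5,0],"rotation": [0,0,0],"jaw": 5.5},{"translation": [0,16.5,0],"rotation": [0,0,0],"jaw": 5.5},{"translation": [0,16.5,0],"rotation": [0,0,0],"jaw": 5.5}])

```text
time_s: 12.2
tcp_pos: [0.4794, -0.0331, 0.1987]
tool_rot: [1.0, -0.004, -0.0, -0.0]
force: [0.0, 0.8, -3.8]
gripper_width: 0.0594
grasp_force: 45.2
```

```bash
python3 - <<'E'
from h import *
go([.4825,-.0344,.1],-.006)
E
```

```text
t 12.2 yaw -0.0071 q6 1.48 trans [0.32 0.14 9.87] rot [-0.0005  0.0009 -0.0011]
```

>>> apply_moves(plan=[{"translation": [0.3,0.1,3],"rotation": [0,0,0],"jaw": 5.5},{"translation": [0.3,0.1,6],"rotation": [0,0,0],"jaw": 5.5},{"translation": [0.3,0.1,9],"rotation": [0,0,0],"jaw": 5.5},{"translation": [0.3,0.1,11],"rotation": [0,0,0],"jaw": 5.5},{"translation": [0.3,0.1,11.8],"rotation": [0,0,0],"jaw": 5.5},{"translation": [0.3,0.1,11.8],"rotation": [0,0,0],"jaw": 5.5},{"translation": [0.3,0.1,11.8],"rotation": [0,0,0],"jaw": 5.5}])

```text
time_s: 12.9
tcp_pos: [0.4837, -0.0338, 0.0818]
tool_rot: [1.0, -0.003, 0.001, 0.0]
force: [0.4, -0.5, -3.1]
gripper_width: 0.0595
grasp_force: 45.0
```

```bash
python3 - <<'E'
from h import *
go([.4825,-.0344,.0245],-.006)
c=cam('wrist');save(c,'w6')
E
```

```text
t 12.9 yaw -0.0054 q6 1.48 trans [-0.13  0.06  5.73] rot [ 0.0002 -0.0018  0.0006]
```

View pics/w6.png

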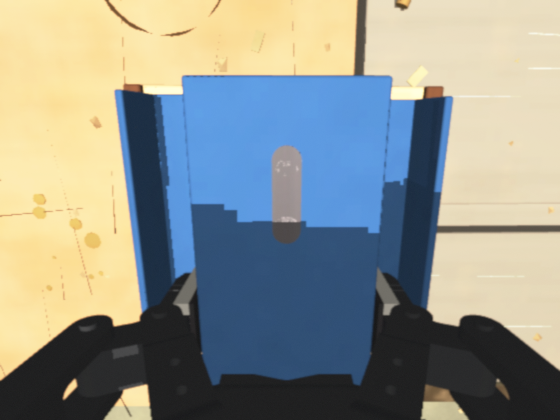

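The held channel is symmetric over the pair: outer rims are at u≈118 and 450 on row 95, and the held edges at u≈184 and 390. I lower it carefully.

>>> apply_moves(plan=[{"translation": [-0.1,0.1,1],"rotation": [0,0,0],"jaw": 5.5},{"translation": [-0.1,0.1,2],"rotation": [0,0,0],"jaw": 5.5},{"translation": [-0.1,0.1,2.5],"rotation": [0,0,0],"jaw": 5.5},{"translation": [-0.1,0.1,3],"rotation": [0,0,0],"jaw": 5.5},{"translation": [-0.1,0.1,3],"rotation": [0,0,0],"jaw": 5.5}])

```text
time_s: 13.45
tcp_pos: [0.4813, -0.0353, 0.0501]
tool_rot: [1.0, -0.003, -0.001, -0.0]
force: [0.8, 0.2, -3.5]
gripper_width: 0.0595
grasp_force: 45.2
```

>>> apply_moves(plan=[{"translation": [0,-0.1,0.6],"rotation": [0,0,0],"jaw": 5.5},{"translation": [0,-0.1,1.2],"rotation": [0,0,0],"jaw": 5.5},{"translation": [0,-0.1,1.8],"rotation": [0,0,0],"jaw": 5.5},{"translation": [0,-0.1,2.2],"rotation": [0,0,0],"jaw": 5.5},{"translation": [0,-0.1,2.4],"rotation": [0,0,0],"jaw": 5.5},{"translation": [0,-0.1,2.4],"rotation": [0,0,0],"jaw": 5.5}])

```text
time_s: 14.05
tcp_pos: [0.4817, -0.0342, 0.0266]
tool_rot: [1.0, -0.003, -0.0, 0.0]
force: [0.6, -0.3, -2.9]
gripper_width: 0.0598
grasp_force: 45.2
```

>>> apply_moves(plan=[{"translation": [0,0,0.1],"rotation": [0,0,0],"jaw": 5.5},{"translation": [0,0,0.2],"rotation": [0,0,0],"jaw": 5.5},{"translation": [0,0,0.3],"rotation": [0,0,0],"jaw": 5.5},{"translation": [0,0,0.3],"rotation": [0,0,0],"jaw": 5.5}])

```text
time_s: 14.45
tcp_pos: [0.4818, -0.0342, 0.0239]
tool_rot: [1.0, -0.003, -0.0, 0.0]
force: [-0.1, -0.8, -4.2]
gripper_width: 0.0594
grasp_force: 45.2
```

>>> apply_moves(plan=[{"translation": [0,0,0],"rotation": [0,0,0],"jaw": 7.4},{"translation": [0,0,0],"rotation": [0,0,0],"jaw": 7.4},{"translation": [0,0,0],"rotation": [0,0,0],"jaw": 7.4},{"translation": [0,0,-1.5],"rotation": [0,0,0],"jaw": 7.4},{"translation": [0,0,-5],"rotation": [0,0,0],"jaw": 7.4},{"translation": [0,0,-10],"rotation": [0,0,0],"jaw": 7.4},{"translation": [0,0,-15],"rotation": [0,0,0],"jaw": 7.4},{"translation": [-2,0,-20],"rotation": [0,0,0],"jaw": 7.4}])

```text
time_s: 15.25
tcp_pos: [0.4649, -0.0342, 0.2231]
tool_rot: [1.0, -0.003, 0.002, 0.0]
force: [-0.1, -0.4, -0.1]
gripper_width: 0.074
grasp_force: 0.0
```

>>> apply_moves(plan=[{"translation": [-5,0,-2],"rotation": [0,0,0],"jaw": 8.5},{"translation": [-5,0,-2],"rotation": [0,0,0],"jaw": 8.5},{"translation": [-5,0,-2],"rotation": [0,0,0],"jaw": 8.5}])

```text
time_s: 15.55
tcp_pos: [0.4127, -0.0338, 0.2412]
tool_rot: [1.0, -0.003, 0.001, 0.0]
force: [0.4, -0.7, 0.7]
gripper_width: 0.0848
grasp_force: 0.0
```

```bash
python3 - <<'E'
from h import *
c=cam('wrist');save(c,'w7');rects(c,.059)
print(bot.get_state()['time_s'])
E
```

```text
px [284. 104.] (193, 13, 183, 188) c [482.3 -33.9] size [152.9 159.6] yaw -0.0058
15.6
```

View pics/w7.png

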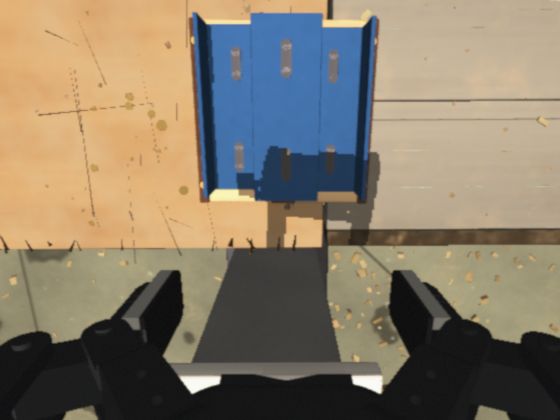

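The three channels are interlocked and flush. The capping channel spans u≈252–321, centred over the pair, so I hand in.

```bash
python3 -c "
from station import bot
print(bot.close_job())"
```

```text
the job is handed in; nothing more can be done
None
```

I handed the job in at about 16 s: the open-up channel lies in the empty bed and the open-down channel is set over the pair; the last camera view shows the three interlocked with ends about flush, and I moved nothing else.

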